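Open the push-and-turn safety cap of a slanted reagent bottle

ROBOT

A 6-joint arm with a two-finger parallel gripper is mounted at the origin on a cart in front of the work surface, level with it; the furniture and walls round the work are solid. World frame = base frame: x ahead of the robot, y to its left, z up, the work surface at z = 0. Lengths are in m, angles in rad, forces in N, time in s.
With the tool pointing down it reaches from about 0.25 to 0.725 m from the base axis. Payload 4 kg.
Tool frame: the origin (TCP) lies midway between the tips of the shut fingers; the grasp point (between the pads) lies 19 mm behind it; z points along the fingers, y is the direction in which the jaws open and shut (so a half turn about z gives the same grasp; the last joint's range is limited). The gripper opens to 85 mm and grips with 20 to 120 N. Pads are 22 mm wide; open, the fingers measure 114 mm over their backs; the gripper's body (76 mm by 85 mm) begins 54 mm behind the grasp point. The pads swing forward as they close: fully open they stand 13 mm farther back than shut.
Start: joints at [1.34, 0.241, 0.005, 1.335, 0, 1.571], TCP at [0.114, 0.487, 0.231] pointing down, gripper open.
Joint ranges: [-2.72, 2.72], [-1.05, 1.87], [-1.09, 1.28], [-1.99, 2.15], [-1.42, 1.44], [-3.14, 3.14]. Speed limits (rad/s): [2.79, 2.79, 3.14, 3.14, 3.14, 3.14].

INTERFACE

Orientations are given as a unit quaternion [x, y, z, w].
In Python, from workcell import get_obs, camera, camera_model, job_done, masks_of gives the robot as it stands.
- The arm moves only by the tool jog_arm, never from a script. Its argument "deltas" is a list that holds one entry, the list of rows, each a list of 7 numbers: the shift along the tool's x, y, z in mm, then the turn, a rotation vector about the tool's x, y, z in degrees, then the finger opening in mm, from 0 to 85.4. A call has 1 to 5 rows; each row shifts and turns the pose as measured when the row begins, along the tool's axes as they then stand; what a row does not reach is not made up. A row lasts 1/10 s, in which the tool goes at most 50 mm and 8.59 degrees, less where a joint would pass 70% of its speed; a pose out of reach is approached as far as the arm can. A call with a gripper value outside its range is refused whole. The fingers move at their own pace and stop on an object; the grip force is fixed at half the most. Time passes only in rows, so rows that do not move let the fingers close. It gives the time, the measured TCP pose, the force and the opening at its end, in the units of the state.
- get_obs(): the state, without advancing time (a new reading comes with each control period).
- camera(name): name is "scene" or "side" or "wrist"; returns the picture (420x560x3 uint8, red, green, blue); there is no depth.
- camera_model(name): a dict with "fovy" (degrees; the focal length in pixels is half the picture's height over the tangent of half this angle, whatever the lens; pixels are square), "cx", "cy" (the principal point, pixels), "pose" (4x4, takes a point from camera to world coordinates); the wrist camera has in their place "T_tool_cam" (4x4, takes a point from camera to tool coordinates, whose origin is the TCP and whose axes are the flange's). Camera axes: x right, y down, z forward; pixel columns grow to the right and rows downward; lengths in m; the calibration is good to about 2 mm. A picture is of the moment at which its call begins: read the wrist's pose just before it. camera_model takes no time and is no camera call.
- job_done(): hands the job in, once; it reports no verdict.
Trained networks look in the newest picture that a camera, given by its name, has taken for a name from the list of things; names that differ only in an ending like _2 or _b are one class to them, and where a whole thing is asked for, a point or a joint stands for the part that bears it (a point fixed in the world has none). Each returns a list of dicts, best first, with "conf" (0 to 1); they miss things now and then, are a little off and sometimes report something else, mostly with a low value. They report only what shows in the picture. A call takes as long as a camera call.
- masks_of(target, camera): "pixels" (420x560 bool, what is visible of it) and "at" ([column, row] in pixels, amid what is visible of it).
The state is a dict: "clock": time; "joint_pos": joint angles; "joint_vel": joint speeds; "tau": joint torques, N m; "eef_pos": TCP position; "tool_rot": TCP orientation; "ft_force": force on the tool from outside, world axes, zero at the start; "ft_torque": the same for the moment, N m; "grip_width": finger opening in m.
Only numpy, scipy, OpenCV 4.12 (cv2) and the standard library are available. Lean on these libraries where they do the work, as an engineer would, in place of code of your own. Each camera call takes 0.05 s, during which the arm holds its last target. There are 200 camera calls.

TASK

Open the brown reagent bottle that is clamped in the slanted stand: press its white safety cap down along the bottle's axis and, keeping it pressed, turn it anticlockwise about a quarter turn (turned without pressing, it only slips round). Then lift the cap off and set it down gently on the middle of the white tile that lies on the bench top beside the stand (not the tiles on the burette stands), top up, and let go, without shifting the glassware and bottles round about.

Things in the scene. Friction and masses are not known exactly. Their poses are not given: they have to be found in the camera images.
- stand: Folded aluminium bottle stand, fixed to the bench, footprint 215 x 112 mm. Origin: middle of its underside on the bench, z up. The brown bottle (81 mm thick, 157 mm long) is clamped in it, its mouth leaning 30 degrees from vertical towards the stand's own -x side, roughly towards the robot. Stand and bottle do not move.
- bottle_mouth (a point): Middle of the bottle's mouth (rim 36 mm across), under the cap at the start. Its z axis is the bottle's axis, pointing up out of the bottle, 30 degrees from vertical. Its x axis lies square to that and marks where cap_lug starts.
- cap_center (a point): Centre of the cap's white ribbed outer shell, a cylinder 58 mm in diameter, 40 mm high: top face 20 mm above, lower edge 20 mm below along its z axis, which points out of the closed top. On the bottle it lies on the axis, 1.5 mm beyond bottle_mouth. Below the lower edge are 5 mm of bare neck (36 mm thick), then the shoulder: fingers may reach down to the lower edge.
- cap_press (a joint): How far the shell is pressed down onto the inner cap, m: 0 released, about 0.0055 fully down. A spring resists with 3 N at the top, 7 N at 2.5 mm, 11 N fully down. From about 3 mm its teeth grip the inner cap, the harder pressed the surer; 9 to 15 N along the bottle's axis all through the turn is right. The seal below yields 1 to 2 mm more.
- cap_turn (a joint): Angle of the outer shell on the inner cap, rad; it slips freely when not pressed. With the teeth engaged there is up to 0.3 rad of lost motion before the inner cap is carried along; turning it then takes 0.1 to 0.3 N m.
- cap_lug (a point): Point on the inner cap's rim, 25 mm from the cap's axis; shows how far the inner cap has turned. It starts on the +x side of bottle_mouth; anticlockwise, looking down on the cap's top, opens. The two bayonet lugs are free of the neck from 0.8 rad on (1.0 to 1.5 rad is best); at about 2.1 rad there is a stop. If turned too little, the lugs hold the cap.
- tile_center (a point): Middle of the upper face of the white tile, 165 x 165 mm, 4 to 5 mm thick, lying fixed on the bench to the left or right of the stand. The cap goes here; its centre then stands 20 mm above this point.
- flask_mid (a point): Bystander, leave alone: conical flask, 74 mm wide, 122 mm high, standing on the side of the stand where the tile is not. The point lies on its axis, 61 mm above the bench.
- dropper_mid (a point): Bystander, leave alone: dropper bottle with a long nozzle, 51 mm wide, 143 mm high, behind the stand to the right. The point lies on its axis, 71 mm above the bench.
- beaker_mid (a point): Bystander, leave alone: glass beaker, 66 mm wide, 82 mm high, at the right. The point lies on its axis, 41 mm above the bench.
- indicator_mid (a point): Bystander, leave alone: small squat bottle with a white cap, 47 mm wide, 79 mm high, right rear. The point lies on its axis, 39 mm above the bench.
- cap: The inner part of the loose two-piece cap (80 g in all), which carries the outer shell. Origin: middle of the shell's lower edge (20 mm below cap_center when not pressed).

How it is judged:
On the way, in this order (a step that is already met when the one before it is completed fails the run):
1. the inner cap is turned anticlockwise by at least 40 degrees on the neck (x of cap_lug in the frame of bottle_mouth below 0.019 m and distance between cap_center and bottle_mouth below 0.03 m), for 0.05 s.
2. the cap is lifted clear of the bottle (distance between cap_center and bottle_mouth above 0.08 m), for 0.1 s.
At the end, for the whole second after the job is handed in: The cap stands on the white tile, top up (within 6 degrees), its centre within 50 mm of the tile's middle and 15 to 25 mm above its face, at rest and released (horizontal distance between cap_center and tile_center below 0.05 m and z of cap_center in the frame of tile_center between 0.015 and 0.025 m and angle between cap_center's own z axis and vertical below 0.1 rad and linear speed of cap below 0.02 m/s and contact force between the fingers and cap below 0.1 N); the robot touches nothing.
It fails at once if a bystander is shifted by more than 30 mm (distance of any of flask_mid, dropper_mid, beaker_mid, indicator_mid from where it was at the start of the episode above 0.03 m).
It fails at once if the cap is dropped (moves faster than 0.6 m/s with no finger on it) (contact force between the fingers and cap below 0.05 N and linear speed of cap above 0.6 m/s).
It also fails if it takes over 40 s, if anything falls off the work surface, if the arm or the gripper's body presses on something with over 40 N, if the wrist force passes 120 N, or if a joint passes its speed limit or range.

## Working session

There is one attempt and no reset: what is moved stays moved. The work goes in short steps, Python scripts to look and compute and a tool call to move; the robot and the scene stay as the last step left them, time stands still between calls to the robot, and variables do not carry over. Pictures are saved under pics/ and viewed, about 8 in all and at most 12, crops included, and the job is handed in when it is done.

Besides the shell and the picture viewer there is one more tool, called after "Emit:" by a JSON object that holds its "fn" and its "kwargs", one argument or row to a line. jog_arm: Moves the arm, as the interface text tells. Its arguments: {"type":"object","properties":{"deltas":{"type":"array"}},"required":["deltas"]}

```bash
mkdir -p pics; ls
python3 - <<'E'
from workcell import *
import cv2,numpy as np
print(get_obs())
ims=[]
for n in ("scene","side"):
    im=camera(n); cv2.imwrite(f"pics/{n}0.png",im[:,:,::-1]); m=camera_model(n); print(n,m)
    for t in ("stand","cap","tile_center","cap_center","flask_mid","dropper_mid","beaker_mid","indicator_mid"):
        r=masks_of(t,n); print(n,t,[(round(d['conf'],2),np.round(d['at']),d['pixels'].sum()) for d in r[:3]])
E
```

```text
pics
{'clock': 0.0, 'joint_pos': array([1.33996570e+00, 2.41390932e-01, 3.73463556e-03, 1.33518959e+00,
       4.07002198e-05, 1.57080438e+00]), 'joint_vel': array([-2.23874269e-03, -1.40609152e-03, -4.63855657e-05,  2.45556096e-04,
        4.82102863e-04, -5.76391123e-04]), 'tau': array([ 5.49267418e-05, -3.72320116e+01,  2.52405882e+01,  1.70869497e-02,
        7.97541225e-05, -2.93271881e-06]), 'eef_pos': array([0.11423856, 0.48613479, 0.23042793]), 'tool_rot': array([ 1.15163210e-01,  9.93346055e-01, -1.01562006e-03, -1.38223610e-04]), 'ft_force': array([-0.00490374,  0.46099856,  0.98043   ]), 'ft_torque': array([ 0.02100097,  0.03219377, -0.00027966]), 'grip_width': 0.08578079109719328}
scene {'fovy': 53.82454515434316, 'cx': 279.77677951512266, 'cy': 209.57888188539488, 'pose': array([[ 0.73328131, -0.48171062,  0.47984726, -0.00452632],
       [-0.67974158, -0.53577997,  0.50089042, -0.63570305],
       [ 0.01580832, -0.69346572, -0.72031618,  1.01208366],
       [ 0.        ,  0.        ,  0.        ,  1.        ]])}
scene stand [(0.55, array([258., 224.]), np.int64(2439))]

[... 638 characters left out ...]
508748,  0.03311742,  0.55577227],
       [-0.03545142, -0.60917703,  0.79224147, -1.05008321],
       [ 0.00822145, -0.79289073, -0.60930837,  0.92456721],
       [ 0.        ,  0.        ,  0.        ,  1.        ]])}
side stand [(0.86, array([280., 203.]), np.int64(1579))]
side cap [(0.75, array([270., 167.]), np.int64(205))]
side tile_center [(0.72, array([238., 304.]), np.int64(3326))]
side cap_center [(0.55, array([270., 164.]), np.int64(212))]
side flask_mid [(0.77, array([238., 162.]), np.int64(446))]
side dropper_mid [(0.59, array([344., 265.]), np.int64(804))]
side beaker_mid [(0.9, array([302., 318.]), np.int64(902))]
side indicator_mid [(0.93, array([337., 296.]), np.int64(442))]
```

View pics/scene0.png

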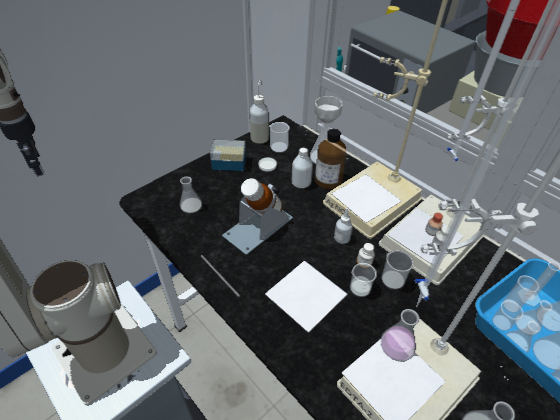

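View pics/side0.png

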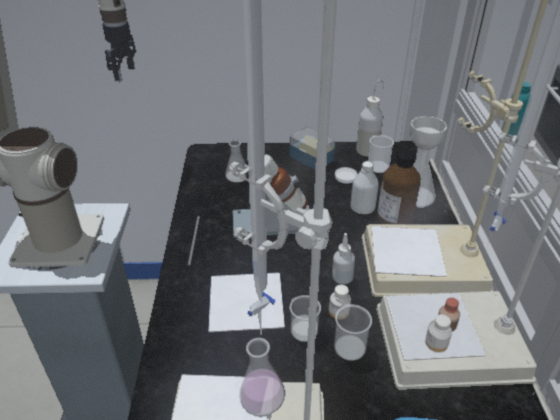

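```bash
cat > h.py <<'E'
from workcell import *
import numpy as np, cv2
from scipy.spatial.transform import Rotation as R
def ray(n,uv,tool=None):
    m=camera_model(n); f=210/np.tan(np.radians(m['fovy'])/2)
    P=m['pose'] if 'pose' in m else tool@m['T_tool_cam']
    d=P[:3,:3]@np.array([(uv[0]-m['cx'])/f,(uv[1]-m['cy'])/f,1]); return P[:3,3],d/np.linalg.norm(d)
def onz(n,uv,z,tool=None):
    o,d=ray(n,uv,tool); return o+d*(z-o[2])/d[2]
def tri(rs):
    A=0;b=0;
    for o,d in rs:
        M=np.eye(3)-np.outer(d,d); A=A+M; b=b+M@o
    p=np.linalg.solve(A,b); return p,[np.linalg.norm((np.eye(3)-np.outer(d,d))@(p-o)) for o,d in rs]
def proj(n,p,tool=None):
    m=camera_model(n); f=210/np.tan(np.radians(m['fovy'])/2)
    P=m['pose'] if 'pose' in m else tool@m['T_tool_cam']
    q=P[:3,:3].T@(np.asarray(p)-P[:3,3]); return np.array([m['cx']+f*q[0]/q[2],m['cy']+f*q[1]/q[2]])
def toolT():
    o=get_obs(); T=np.eye(4); T[:3,:3]=R.from_quat(o['tool_rot']).as_matrix(); T[:3,3]=o['eef_pos']; return T
E
python3 - <<'E'
from h import *
at={'stand':((258,224),(280,203)),'cap':((251,190),(270,166)),'flask':((189,200),(238,162)),'dropper':((343,229),(344,265)),'beaker':((363,280),(302,318)),'indic':((364,254),(337,296)),'tile':((306,293),(238,304))}
for k,(a,b) in at.items(): print(k,tri([ray('scene',a),ray('side',b)]))
print(onz('scene',(306,293),.0045),onz('side',(238,304),.0045), proj('scene',get_obs()['eef_pos']),proj('side',get_obs()['eef_pos']))
E
```

```text
stand (array([0.57090897, 0.06251804, 0.03892113]), [np.float64(0.022736340129238614), np.float64(0.0227363401292385)])
cap (array([0.55475709, 0.07363309, 0.16853541]), [np.float64(0.006217640190564593), np.float64(0.006217640190564545)])
flask (array([0.45636821, 0.28422523, 0.04090061]), [np.float64(0.00943717313897778), np.float64(0.009437173138977788)])
dropper (array([ 0.73118043, -0.15524916,  0.04160024]), [np.float64(0.000495605262625822), np.float64(0.0004956052626258704)])
beaker (array([ 0.62068971, -0.32304715,  0.05355555]), [np.float64(0.0007584595318587964), np.float64(0.0007584595318587784)])
indic (array([ 0.70051159, -0.26260539,  0.0487135 ]), [np.float64(0.0023443219192040596), np.float64(0.0023443219192041194)])
tile (array([ 0.48507171, -0.23873778,  0.01716373]), [np.float64(0.009263425702320992), np.float64(0.00926342570232095)])
[ 0.49882202 -0.22550114  0.0045    ] [ 0.47947796 -0.23799275  0.0045    ] [ 38.8586089  168.52686885] [125.52288865  78.661494  ]
```

The white cap is at (256,187) in scene and about (270,166) in side, with the stand below it leaning towards the robot. The tile lies to the right at (306,295) in scene, with its side view partly hidden by a rod. The flask is to the left of the stand.

```bash
cat >> h.py <<'E'
def target(p,psi,tilt=30,spin=90):
    # tool z = leaning approach; yaw psi (deg) ; spin 90 -> tool y along world +y at psi=0
    z=R.from_euler('ZY',[psi,tilt],degrees=True).apply([0,0,1])*-1
    # axis = -z should be (-sin t cos psi, ...)
    Rm=(R.from_euler('z',psi,degrees=True)*R.from_euler('y',-tilt,degrees=True)*R.from_matrix(np.array([[-1,0,0],[0,1,0],[0,0,-1.]]))*R.from_euler('z',-(spin-90),degrees=True)).as_matrix()
    T=np.eye(4);T[:3,:3]=Rm;T[:3,3]=p;return T
def plan(Tt,n):
    T0=toolT(); rv=R.from_matrix(T0[:3,:3].T@Tt[:3,:3]).as_rotvec()
    print('total rot deg',np.round(np.degrees(rv),2),'shift world mm',np.round((Tt[:3,3]-T0[:3,3])*1000,1))
    for i in range(n):
        Ra=T0[:3,:3]@R.from_rotvec(rv*i/n).as_matrix()
        print(np.round(Ra.T@(Tt[:3,3]-T0[:3,3])/n*1000,1).tolist(),np.round(np.degrees(rv/n),2).tolist())
E
python3 - <<'E'
from h import *
psi=8
T=target([0.45,0.07,0.31],psi); print(T.round(2)); plan(T,14)
E
```

```text
[[-0.86 -0.14  0.5   0.45]
 [-0.12  0.99  0.07  0.07]
 [-0.5   0.   -0.87  0.31]
 [ 0.    0.    0.    1.  ]]
total rot deg [ -5.55 -29.65 -20.74] shift world mm [ 335.6 -416.8   78.7]
[-30.1, -23.5, -5.6] [-0.4, -2.12, -1.48]
[-29.7, -24.2, -4.7] [-0.4, -2.12, -1.48]
[-29.2, -25.0, -3.8] [-0.4, -2.12, -1.48]
[-28.7, -25.7, -2.9] [-0.4, -2.12, -1.48]
[-28.1, -26.4, -2.0] [-0.4, -2.12, -1.48]
[-27.5, -27.1, -1.1] [-0.4, -2.12, -1.48]
[-26.8, -27.8, -0.3] [-0.4, -2.12, -1.48]
[-26.1, -28.5, 0.4] [-0.4, -2.12, -1.48]
[-25.3, -29.2, 1.2] [-0.4, -2.12, -1.48]
[-24.5, -29.8, 1.9] [-0.4, -2.12, -1.48]
[-23.6, -30.5, 2.6] [-0.4, -2.12, -1.48]
[-22.7, -31.1, 3.2] [-0.4, -2.12, -1.48]
[-21.8, -31.7, 3.8] [-0.4, -2.12, -1.48]
[-20.8, -32.3, 4.4] [-0.4, -2.12, -1.48]
```

Emit:
{"fn": "jog_arm", "kwargs": {
  "deltas": [
    [[-30,-24,-6,-0.4,-2.1,-1.5,85],[-30,-24,-5,-0.4,-2.1,-1.5,85],[-29,-25,-4,-0.4,-2.1,-1.5,85],[-29,-26,-3,-0.4,-2.1,-1.5,85],[-28,-26,-2,-0.4,-2.1,-1.5,85]]
  ]
}}

```text
clock: 1.4
eef_pos: [0.2371, 0.3367, 0.2599]
tool_rot: [0.043, 0.994, 0.006, 0.096]
ft_force: [0.5, 0.2, 0.0]
grip_width: 0.0851
```

Emit:
{"fn": "jog_arm", "kwargs": {
  "deltas": [
    [[-28,-27,-1,-0.4,-2.1,-1.5,85],[-27,-28,0,-0.4,-2.1,-1.5,85],[-26,-28,0,-0.4,-2.1,-1.5,85],[-25,-29,1,-0.4,-2.1,-1.5,85],[-25,-30,2,-0.4,-2.1,-1.5,85]]
  ]
}}

```text
clock: 1.9
eef_pos: [0.3635, 0.1846, 0.292]
tool_rot: [-0.027, 0.981, 0.014, 0.193]
ft_force: [0.9, 1.7, -0.2]
grip_width: 0.0849
```

Run:
```python
from h import *
psi=8
print(get_obs()['clock'],get_obs()['eef_pos'],get_obs()['joint_pos'].round(2))
T=target([0.45,0.07,0.31],psi); plan(T,5)
```

```text
1.9 [0.36351237 0.18456603 0.29202185] [ 0.61 -0.24 -0.4   1.08 -0.18  0.52]
total rot deg [-1.15 -7.71 -4.57] shift world mm [  86.5 -114.6   18. ]
[-16.2, -23.8, 2.3] [-0.23, -1.54, -0.91]
[-15.8, -24.1, 2.7] [-0.23, -1.54, -0.91]
[-15.3, -24.4, 3.0] [-0.23, -1.54, -0.91]
[-14.9, -24.6, 3.3] [-0.23, -1.54, -0.91]
[-14.4, -24.9, 3.6] [-0.23, -1.54, -0.91]
```

Tracking is good.

Emit:
{"fn": "jog_arm", "kwargs": {
  "deltas": [
    [[-16,-24,2,-0.2,-1.6,-0.9,85],[-16,-24,3,-0.2,-1.6,-0.9,85],[-15,-25,3,-0.2,-1.6,-0.9,85],[-15,-25,3,-0.2,-1.6,-0.9,85],[-15,-25,4,-0.2,-1.6,-0.9,85]]
  ]
}}

```text
clock: 2.4
eef_pos: [0.4529, 0.0624, 0.314]
tool_rot: [-0.068, 0.961, 0.017, 0.267]
ft_force: [0.4, 0.7, -0.3]
grip_width: 0.0852
```

Run:
```python
from h import *
T=toolT(); np.save('T1.npy',T); im=camera('wrist'); np.save('w1.npy',im); cv2.imwrite('pics/w1.png',im[:,:,::-1])
print(T.round(4)); m=camera_model('wrist');print(m)
for t in ("cap","cap_center","stand","tile_center"):
    r=masks_of(t,'wrist'); print(t,[(round(d['conf'],2),np.round(d['at'],1),d['pixels'].sum()) for d in r[:3]])
    if t=="cap_center" and r:
        c,_=cv2.findContours(r[0]['pixels'].astype(np.uint8),0,2); print(cv2.fitEllipse(max(c,key=len)),cv2.boundingRect(max(c,key=len)))
```

```text
[[-0.8488 -0.1391  0.5102  0.4529]
 [-0.1209  0.9903  0.0688  0.0624]
 [-0.5148 -0.0033 -0.8573  0.314 ]
 [ 0.      0.      0.      1.    ]]
{'fovy': 64.53123135637945, 'cx': 278.36886276950815, 'cy': 212.00437301268394, 'T_tool_cam': array([[-4.68954744e-04, -9.56740512e-01, -2.90942215e-01,
         7.25866233e-02],
       [ 9.99999852e-01, -5.28826990e-04,  1.27157658e-04,
        -7.68759241e-04],
       [-2.75514979e-04, -2.90942112e-01,  9.56740619e-01,
        -1.43351253e-01],
       [ 0.00000000e+00,  0.00000000e+00,  0.00000000e+00,
         1.00000000e+00]])}
cap [(0.74, array([255.9, 203.8]), np.int64(3453))]
cap_center [(0.89, array([260. , 206.4]), np.int64(3495)), (0.74, array([261.9, 166.1]), np.int64(1878))]
((259.8976745605469, 204.2722625732422), (63.39234161376953, 68.18132781982422), 6.569558143615723) (227, 170, 66, 69)
stand [(0.9, array([260.2,  99.6]), np.int64(13808))]
tile_center [(0.92, array([47.9, 53.1]), np.int64(10119)), (0.39, array([  4.7, 131.8]), np.int64(317))]
```

View pics/w1.png

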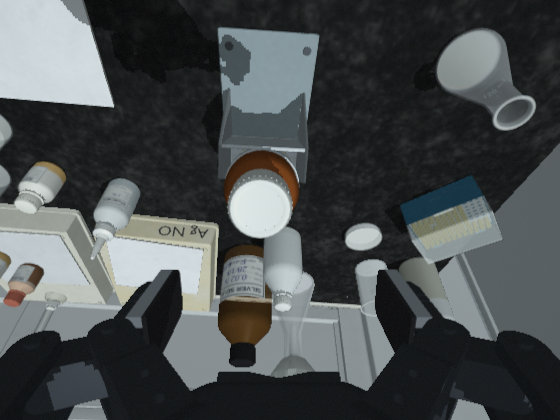

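```bash
python3 - <<'E'
from h import *
T=np.load('T1.npy')
for uv in [(218,28),(319,36),(223,135),(308,182)]: print(uv,onz('wrist',uv,.002,T).round(4))
a,b=onz('wrist',(218,28),.002,T),onz('wrist',(319,36),.002,T)
print('w',np.linalg.norm(a-b),'yaw',np.degrees(np.arctan2(*(b-a)[[1,0]]))-90)
print('tile corner',onz('wrist',(113,107),.0045,T))
# cap top centre candidates
o,d=ray('wrist',(261,207),T); 
for r in (.27,.28,.29,.30,.31): print(r,(o+d*r).round(4))
print(tri([ray('wrist',(260,204),T),ray('scene',(251,190)),ray('side',(270,165))]))
print(tri([ray('wrist',(260,204),T),ray('scene',(251,190))]))
E
python3 - <<'E'
import cv2,numpy as np
w=cv2.imread('pics/w1.png')[140:260,190:330]; s=cv2.imread('pics/scene0.png')[170:265,205:305]; d=cv2.imread('pics/side0.png')[140:245,220:320]
f=lambda x:cv2.resize(x,(380,380*x.shape[0]//x.shape[1]),interpolation=cv2.INTER_CUBIC)[:300]
w,s=f(w),f(s);h=min(len(w),len(s))
cv2.imwrite('pics/c1.png',np.hstack([w[:h],s[:h]]))
E
```

```text
(218, 28) [ 0.4629 -0.0053  0.002 ]
(319, 36) [0.4554 0.1072 0.002 ]
(223, 135) [0.6037 0.0025 0.002 ]
(308, 182) [0.6754 0.1404 0.002 ]
w 0.1127397404787571 yaw 3.803849235304014
tile corner [ 0.57824922 -0.14123792  0.0045    ]
0.27 [0.5157 0.0559 0.2158]
0.28 [0.523  0.0564 0.209 ]
0.29 [0.5303 0.0569 0.2022]
0.3 [0.5376 0.0574 0.1954]
0.31 [0.5449 0.0578 0.1886]
(array([0.55076384, 0.06050228, 0.18006541]), [np.float64(0.003451965547845027), np.float64(0.008022121922447214), np.float64(0.009043752023869787)])
(array([0.54098313, 0.05570047, 0.18499667]), [np.float64(0.0027775983951239076), np.float64(0.0027775983951239536)])
```

View pics/c1.png

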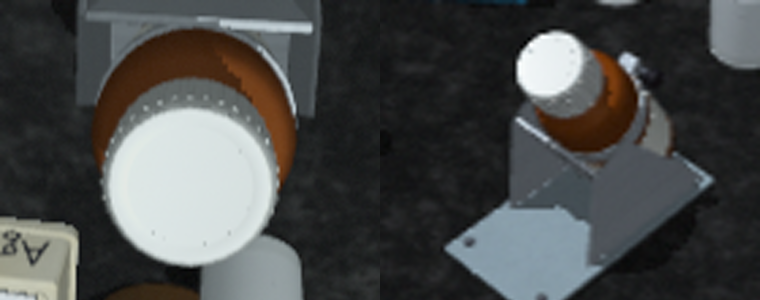

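Run:
```python
from h import *
T=np.load('T1.npy')
p,e=tri([ray('wrist',(260.4,208.9),T),ray('scene',(250.5,188.4))]); print('top',p,e)
yaw=np.radians(3.8); ax=np.array([-.5*np.cos(yaw),-.5*np.sin(yaw),.866])
print('centre',p-.02*ax)
P=T@camera_model('wrist')['T_tool_cam']; zc=(p-P[:3,3])@P[:3,2]; print('depth',zc,'dia px',332.6*.058/zc)
print('tile from scene',onz('scene',(306,295),.0045))
c=[onz('scene',uv,.0045)for uv in [(306,263),(346,294),(306,329),(267,294)]];print(np.round(c,3))
print('lat', (p[:2]-[0.459,0.051])@[-np.sin(yaw),np.cos(yaw)])
```

```text
top [0.53976022 0.05614849 0.19204921] [np.float64(0.0029319153193991462), np.float64(0.002931915319399207)]
centre [0.54973824 0.05681123 0.17472921]
depth 0.3032373474541496 dia px 63.61617446517477
tile from scene [ 0.49414513 -0.23012134  0.0045    ]
[[ 0.574 -0.152  0.004]
 [ 0.581 -0.304  0.004]
 [ 0.42  -0.304  0.004]
 [ 0.415 -0.154  0.004]]
lat -0.00021512592656132743
```

Run:
```python
from h import *
print(get_obs()['joint_pos'].round(2))
C=np.array([.550,.057,.175]); Tt=target(C,3.8); ax=-Tt[:3,2]; print(ax)
plan(target(C+ax*.07,3.8),5)
```

```text
[ 0.14 -0.28 -0.44  0.88 -0.    0.  ]
[-0.49890073 -0.03313695  0.8660254 ]
total rot deg [1.96 0.81 3.64] shift world mm [ 63.   -8.9 -77.5]
[-2.6, -3.5, 19.6] [0.39, 0.16, 0.73]
[-2.7, -3.3, 19.6] [0.39, 0.16, 0.73]
[-2.7, -3.1, 19.6] [0.39, 0.16, 0.73]
[-2.8, -3.0, 19.6] [0.39, 0.16, 0.73]
[-2.9, -2.8, 19.6] [0.39, 0.16, 0.73]
```

Emit:
{"fn": "jog_arm", "kwargs": {
  "deltas": [
    [[-3,-3.5,20,0.4,0.2,0.7,85],[-3,-3,20,0.4,0.2,0.7,85],[-3,-3,20,0.4,0.2,0.7,85],[-3,-3,20,0.4,0.2,0.7,85],[-3,-3,18,0.4,0.2,0.7,85]]
  ]
}}

```text
clock: 3.15
eef_pos: [0.5167, 0.0625, 0.2373]
tool_rot: [-0.038, 0.965, 0.01, 0.259]
ft_force: [0.1, -0.5, 0.0]
grip_width: 0.0852
```

Run:
```python
from h import *
C=np.array([.550,.057,.175]); Tt=target(C,3.8); ax=-Tt[:3,2]
T=toolT(); im=camera('wrist'); r=masks_of('cap_center','wrist')
for d in r[:2]: print(d['conf'],d['at'],cv2.boundingRect(d['pixels'].astype(np.uint8)))
im=np.ascontiguousarray(im[:,:,::-1])
ex,ey=Tt[:3,0],Tt[:3,1]
for a in np.linspace(0,2*np.pi,40): 
    for h,c in((.02,(0,0,255)),(-.02,(0,255,0))):
        q=proj('wrist',C+ax*h+.029*(np.cos(a)*ex+np.sin(a)*ey),T); cv2.circle(im,tuple(int(v) for v in q.round()),1,c,-1)
cv2.imwrite('pics/w2.png',im)
plan(target(C-ax*.018,3.8),5); print(get_obs()['grip_width'],get_obs()['ft_force'])
```

```text
0.66 [264.5, 227.1] (219, 174, 96, 102)
total rot deg [ 0.33 -0.19  0.6 ] shift world mm [ 43.1  -4.7 -76.1]
[0.2, -1.6, 17.5] [0.07, -0.04, 0.12]
[0.2, -1.6, 17.5] [0.07, -0.04, 0.12]
[0.2, -1.6, 17.5] [0.07, -0.04, 0.12]
[0.2, -1.5, 17.5] [0.07, -0.04, 0.12]
[0.2, -1.5, 17.5] [0.07, -0.04, 0.12]
0.08500755822892052 [-0.2426978   0.01950219  0.81864914]
```

View pics/w2.png

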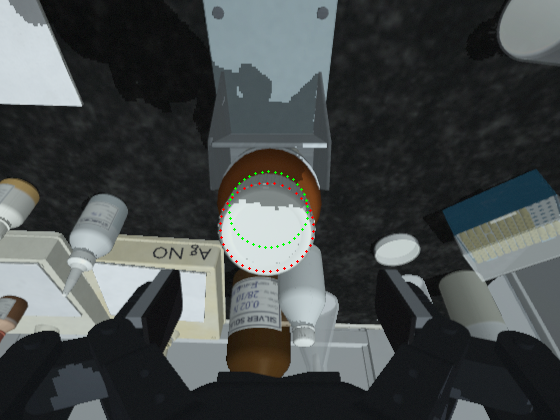

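The predicted top ring (red) lies on the cap (columns 219–315, lower rim at row 271). Approaching.

Emit:
{"fn": "jog_arm", "kwargs": {
  "deltas": [
    [[0,-3,16,0,0,0.3,85],[0,-2,18,0,0,0.3,85],[0,-2,18,0,0,0,85],[0,-1,18,0,0,0,85],[0,0,15,0,0,0,85]]
  ]
}}

```text
clock: 3.75
eef_pos: [0.5594, 0.0646, 0.1659]
tool_rot: [-0.038, 0.965, 0.014, 0.26]
ft_force: [0.4, -0.0, 1.0]
grip_width: 0.085
```

Run:
```python
from h import *
C=np.array([.550,.057,.175]); Tt=target(C,3.8); ax=-Tt[:3,2]
plan(target(C-ax*.018,3.8),1); o=get_obs(); print(o['grip_width'],o['ft_force'],o['joint_pos'].round(2))
```

```text
total rot deg [0.73 0.17 0.54] shift world mm [-0.4 -7.  -6.5]
[4.1, -7.0, 5.1] [0.73, 0.17, 0.54]
0.08497255740943635 [ 0.35005744 -0.04255922  0.97067901] [ 0.12  0.07 -0.54  0.44 -0.02  0.04]
```

Emit:
{"fn": "jog_arm", "kwargs": {
  "deltas": [
    [[4,-7,5,0.7,0.2,0.5,85],[0,0,0,0,0,0,85]]
  ]
}}

```text
clock: 3.95
eef_pos: [0.5576, 0.0591, 0.1585]
tool_rot: [-0.034, 0.966, 0.009, 0.257]
ft_force: [-0.5, -0.2, 0.3]
grip_width: 0.0848
```

```bash
cat > chk.py <<'E'
from h import *
C=np.array([.550,.057,.175]); Tt=target(C,3.8); ax=-Tt[:3,2]
plan(target(C-ax*.018,3.8),1); o=get_obs(); print(o['grip_width'],o['ft_force'],'axial',o['ft_force']@ax,o['joint_pos'].round(2))
E
python3 chk.py
```

```text
total rot deg [ 0.07 -0.21  0.18] shift world mm [ 1.4 -1.5  1. ]
[-1.6, -1.5, -0.2] [0.07, -0.21, 0.18]
0.08477542861562826 [-0.4797218  -0.24606584  0.27825419] axial 0.4884626295838819 [ 0.12  0.08 -0.55  0.43 -0.02  0.04]
```

Emit:
{"fn": "jog_arm", "kwargs": {
  "deltas": [
    [[-1.5,-1.5,0,0,0,0,40],[0,0,0,0,0,0,40],[0,0,0,0,0,0,40],[0,0,0,0,0,0,40]]
  ]
}}

```text
clock: 4.35
eef_pos: [0.5587, 0.0585, 0.1616]
tool_rot: [-0.034, 0.966, 0.009, 0.258]
ft_force: [5.5, 0.6, -6.8]
grip_width: 0.0572
```

```bash
python3 chk.py
```

```text
total rot deg [ 0.15 -0.1   0.25] shift world mm [ 0.3 -0.9 -2.2]
[0.9, -0.9, 2.0] [0.15, -0.1, 0.25]
0.05722314283626091 [ 5.49690144  0.58605516 -6.78092294] axial -8.634279775135699 [ 0.12  0.07 -0.54  0.43 -0.02  0.04]
```

Emit:
{"fn": "jog_arm", "kwargs": {
  "deltas": [
    [[0,0,5,0,0,0,40],[0,0,0,0,0,0,40]]
  ]
}}

```text
clock: 4.55
eef_pos: [0.5609, 0.0587, 0.1581]
tool_rot: [-0.034, 0.965, 0.009, 0.258]
ft_force: [-7.3, -1.3, 6.1]
grip_width: 0.0577
```

```bash
python3 chk.py
```

```text
total rot deg [ 0.17 -0.05  0.24] shift world mm [-1.9 -1.1  1.3]
[1.1, -0.9, -2.1] [0.17, -0.05, 0.24]
0.05767765490206989 [-7.25112044 -1.30675104  6.06434116] axial 8.912764554848765 [ 0.12  0.08 -0.55  0.42 -0.02  0.04]
```

Emit:
{"fn": "jog_arm", "kwargs": {
  "deltas": [
    [[0,0,2.5,0,0,0,40],[0,0,0,0,0,0,40]]
  ]
}}

```text
clock: 4.75
eef_pos: [0.5614, 0.0587, 0.1574]
tool_rot: [-0.035, 0.965, 0.009, 0.258]
ft_force: [-8.5, -0.8, 8.3]
grip_width: 0.0574
```

```bash
python3 chk.py
```

```text
total rot deg [ 0.18 -0.02  0.26] shift world mm [-2.4 -1.1  2. ]
[1.1, -0.9, -2.9] [0.18, -0.02, 0.26]
0.05741519316906371 [-8.5288363  -0.81339181  8.26760292] axial 11.441950169442839 [ 0.12  0.08 -0.55  0.42 -0.02  0.04]
```

Emit:
{"fn": "jog_arm", "kwargs": {
  "deltas": [
    [[0,0,1.5,0,0,-6,40],[0,0,1.5,0,0,-8,40]]
  ]
}}

```text
clock: 4.95
eef_pos: [0.5619, 0.0595, 0.1562]
tool_rot: [-0.156, 0.953, -0.022, 0.258]
ft_force: [-7.7, 0.3, 6.7]
grip_width: 0.0578
```

```bash
python3 chk.py
```

```text
total rot deg [ 0.29  0.04 14.72] shift world mm [-2.9 -1.9  3.3]
[1.4, -1.4, -4.3] [0.29, 0.04, 14.72]
0.057770000880555845 [-7.67714386  0.27192193  6.68937373] axial 9.614289632086095 [ 0.12  0.09 -0.55  0.41 -0.02 -0.21]
```

Emit:
{"fn": "jog_arm", "kwargs": {
  "deltas": [
    [[0,0,2,0,0,-8,40],[0,0,2,0,0,-8,40],[0,0,2,0,0,-8,40]]
  ]
}}

```text
clock: 5.25
eef_pos: [0.5622, 0.0612, 0.1555]
tool_rot: [-0.359, 0.896, -0.076, 0.248]
ft_force: [-21.3, 0.2, 21.1]
grip_width: 0.0576
```

```bash
python3 chk.py; python3 -c "
from h import *;T=toolT();print(get_obs()['ft_torque'],get_obs()['ft_torque']@T[:3,2])"
```

```text
total rot deg [ 0.48  0.28 39.71] shift world mm [-3.3 -3.6  3.9]
[2.9, -1.9, -5.1] [0.48, 0.28, 39.71]
0.05760318766786048 [-21.28029064   0.23374896  21.0948209 ] axial 28.87765768295694 [ 0.12  0.09 -0.55  0.41 -0.02 -0.65]
[ 0.12962852  2.2211019  -0.10525366] 0.25032055975354095
```

Emit:
{"fn": "jog_arm", "kwargs": {
  "deltas": [
    [[0,0,0,0,0,-8,40],[0,0,0.5,0,0,-8,40]]
  ]
}}

```text
clock: 5.45
eef_pos: [0.5605, 0.0618, 0.1568]
tool_rot: [-0.485, 0.835, -0.11, 0.235]
ft_force: [-7.3, 0.1, 7.7]
grip_width: 0.0576
```

```bash
python3 chk.py; python3 -c "
from h import *;T=toolT();print(get_obs()['ft_torque'],get_obs()['ft_torque']@T[:3,2])"
```

```text
total rot deg [ 0.54  0.39 56.39] shift world mm [-1.5 -4.2  2.7]
[3.5, -2.1, -3.2] [0.54, 0.39, 56.39]
0.057621907642146496 [-7.2673464   0.0805086   7.69219138] axial 10.284649787544419 [ 0.12  0.08 -0.55  0.41 -0.01 -0.94]
[ 0.04574706  1.30086013 -0.08015299] 0.14984966763452737
```

Force is back in the band, so I'll continue with about 1 mm of press per row.

Emit:
{"fn": "jog_arm", "kwargs": {
  "deltas": [
    [[0,0,1.3,0,0,-8,40],[0,0,1.3,0,0,-8,40]]
  ]
}}

```text
clock: 5.65
eef_pos: [0.5599, 0.0623, 0.1559]
tool_rot: [-0.602, 0.756, -0.142, 0.217]
ft_force: [-15.1, -0.2, 14.9]
grip_width: 0.0576
```

```bash
python3 chk.py; python3 -c "
from h import *;T=toolT();print(get_obs()['ft_torque'],get_obs()['ft_torque']@T[:3,2])"
```

```text
total rot deg [ 0.57  0.5  73.06] shift world mm [-1.  -4.8  3.5]
[4.2, -2.0, -3.7] [0.57, 0.5, 73.06]
0.05759095198066733 [-15.13364464  -0.22460932  14.88453178] axial 20.44801193612315 [ 0.12  0.08 -0.55  0.41 -0.01 -1.23]
[-0.09619746  1.69406033 -0.12929841] 0.14108789655546025
```

Emit:
{"fn": "jog_arm", "kwargs": {
  "deltas": [
    [[0,0,0.4,0,0,-8,40],[0,0,0.8,0,0,-8,40]]
  ]
}}

```text
clock: 5.85
eef_pos: [0.5588, 0.0624, 0.1559]
tool_rot: [0.705, -0.66, 0.172, -0.194]
ft_force: [-9.1, -0.2, 8.3]
grip_width: 0.058
```

```bash
python3 chk.py; python3 -c "
from h import *;T=toolT();print(get_obs()['ft_torque'],get_obs()['ft_torque']@T[:3,2])"
```

```text
total rot deg [ 0.57  0.58 89.73] shift world mm [ 0.2 -4.9  3.5]
[4.8, -1.7, -3.2] [0.57, 0.58, 89.73]
0.057950071836093374 [-9.11445295 -0.1633215   8.33601092] axial 11.771816465309886 [ 0.12  0.08 -0.55  0.41 -0.01 -1.52]
[-0.04575446  1.24665322 -0.09610919] 0.11762230956424702
```

Emit:
{"fn": "jog_arm", "kwargs": {
  "deltas": [
    [[0,0,-5,0,0,0,40],[0,0,-6,0,0,0,40],[0,0,-6,0,0,0,40]]
  ]
}}

```text
clock: 6.15
eef_pos: [0.5499, 0.0615, 0.1713]
tool_rot: [0.705, -0.66, 0.172, -0.193]
ft_force: [0.3, 0.3, -1.3]
grip_width: 0.0573
```

```bash
python3 chk.py
```

```text
total rot deg [ 0.54  0.57 89.81] shift world mm [  9.1  -3.9 -11.9]
[4.7, -1.7, 14.6] [0.54, 0.57, 89.81]
0.05733866815206373 [ 0.27606402  0.30524416 -1.29941161] axial -1.273166865320024 [ 0.12  0.04 -0.55  0.46 -0.01 -1.52]
```

Emit:
{"fn": "jog_arm", "kwargs": {
  "deltas": [
    [[0,0,-15,0,0,0,40],[0,0,-20,0,0,0,40],[0,0,-20,0,0,0,40],[0,0,-20,0,0,0,40],[0,0,-20,0,0,0,40]]
  ]
}}

```text
clock: 6.65
eef_pos: [0.4998, 0.0564, 0.254]
tool_rot: [0.705, -0.661, 0.171, -0.191]
ft_force: [-0.4, -0.1, -0.9]
grip_width: 0.0577
```

```bash
python3 chk.py
python3 - <<'E'
from h import *
T=toolT(); np.save('T3.npy',T); im=camera('wrist'); cv2.imwrite('pics/w3.png',im[:,:,::-1])
r=masks_of('tile_center','wrist')
print([(round(d['conf'],2),d['at'],cv2.boundingRect(d['pixels'].astype(np.uint8))) for d in r[:2]])
r=masks_of('cap_center','wrist')
print([(round(d['conf'],2),d['at'],cv2.boundingRect(d['pixels'].astype(np.uint8))) for d in r[:2]])
E
```

```text
total rot deg [ 0.74  0.28 89.65] shift world mm [ 59.2   1.2 -94.6]
[4.0, -4.5, 111.4] [0.74, 0.28, 89.65]
0.05767504570567638 [-0.42438697 -0.13052392 -0.91860743] axial -0.5794852366503831 [ 0.12 -0.14 -0.48  0.71 -0.02 -1.52]
[]
[(0.69, [279.2, 304.2], (196, 215, 166, 162))]
```

View pics/w3.png

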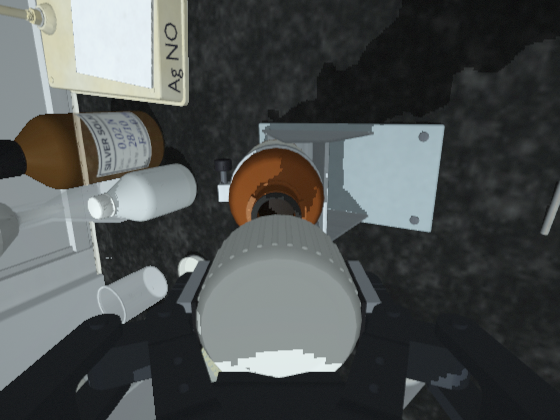

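Run:
```python
from h import *
print('burette cock',tri([ray('scene',(422,287)),ray('side',(262,304))]))
print('clamp',tri([ray('scene',(518,218)),ray('side',(315,230))]))
print('rod base',onz('scene',(440,342),.03),tri([ray('scene',(452,218)),ray('side',(272,185))]))
T=np.load('T3.npy')
Tt=target([.498,-.15,.24],-17,0,180); print(get_obs()['joint_pos'].round(2))
plan(target([.498,-.2285,.16],-24.7,0,180),10)
```

```text
burette cock (array([ 0.54128588, -0.49383236,  0.29344207]), [np.float64(0.00023209865178994417), np.float64(0.00023209865179006937)])
clamp (array([ 0.61075566, -0.56832757,  0.51056055]), [np.float64(0.0012527481742924376), np.float64(0.0012527481742924131)])
rod base [ 0.63502887 -0.566311    0.03      ] (array([ 0.55291798, -0.4825495 ,  0.50294023]), [np.float64(0.011998951000731497), np.float64(0.011998951000731528)])
[ 0.12 -0.14 -0.48  0.71 -0.02 -1.52]
total rot deg [-29.12   8.16  27.69] shift world mm [  -3.2 -285.1  -95.1]
[28.5, 6.5, 6.8] [-2.91, 0.82, 2.77]
[28.7, 4.7, 7.5] [-2.91, 0.82, 2.77]
[28.8, 3.0, 8.1] [-2.91, 0.82, 2.77]
[28.8, 1.1, 8.6] [-2.91, 0.82, 2.77]
[28.7, -0.7, 9.0] [-2.91, 0.82, 2.77]
[28.4, -2.5, 9.4] [-2.91, 0.82, 2.77]
[28.1, -4.4, 9.6] [-2.91, 0.82, 2.77]
[27.8, -6.2, 9.7] [-2.91, 0.82, 2.77]
[27.3, -8.1, 9.7] [-2.91, 0.82, 2.77]
[26.7, -9.9, 9.7] [-2.91, 0.82, 2.77]
```

Emit:
{"fn": "jog_arm", "kwargs": {
  "deltas": [
    [[28,3,1,-2.9,0.8,2.8,40],[29,2,3,-2.9,0.8,2.8,40],[29,2,7,-2.9,0.8,2.8,40],[29,1,9,-2.9,0.8,2.8,40],[29,-1,9,-2.9,0.8,2.8,40]]
  ]
}}

```text
clock: 7.3
eef_pos: [0.4998, -0.0879, 0.2145]
tool_rot: [-0.631, 0.766, -0.082, 0.096]
ft_force: [0.1, 0.9, -0.5]
grip_width: 0.0576
```

Run:
```python
from h import *
o=get_obs();print(o['eef_pos'],o['joint_pos'].round(2),o['grip_width'],o['ft_force'])
plan(target([.498,-.2285,.16],-24.7,0,180),5)
```

```text
[ 0.49982852 -0.08791111  0.21453473] [-0.2   0.08 -0.27  0.97  0.05 -1.57] 0.05760243529806579 [ 0.09768112  0.90161068 -0.47284148]
total rot deg [-13.89   4.21  13.59] shift world mm [  -1.8 -140.6  -54.5]
[28.1, -2.3, 10.6] [-2.78, 0.84, 2.72]
[27.8, -4.2, 10.8] [-2.78, 0.84, 2.72]
[27.4, -6.0, 11.0] [-2.78, 0.84, 2.72]
[26.9, -7.8, 11.1] [-2.78, 0.84, 2.72]
[26.4, -9.6, 11.0] [-2.78, 0.84, 2.72]
```

Emit:
{"fn": "jog_arm", "kwargs": {
  "deltas": [
    [[28,-2,11,-2.8,0.8,2.7,40],[28,-4,11,-2.8,0.8,2.7,40],[27,-6,11,-2.8,0.8,2.7,40],[27,-8,11,-2.8,0.8,2.7,40],[27,-10,11,-2.8,0.8,2.7,40]]
  ]
}}

```text
clock: 7.8
eef_pos: [0.4969, -0.235, 0.1485]
tool_rot: [-0.536, 0.844, 0.008, -0.005]
ft_force: [1.5, 0.2, 0.2]
grip_width: 0.0573
```

Run:
```python
from h import *
o=get_obs();print(o['eef_pos'],o['joint_pos'].round(2),o['grip_width'],o['ft_force'])
plan(target([.498,-.2285,.06],-24.7,0,180),5)
T=toolT(); ims=[]
for n in ('wrist','scene'):
    im=camera(n); cv2.imwrite(f'pics/{n}4.png',im[:,:,::-1])
    for t in ('tile_center','cap_center'):
        r=masks_of(t,n)
        for d in r[:1]:
            c,_=cv2.findContours(d['pixels'].astype(np.uint8),0,2); c=max(c,key=len); print(n,t,d['conf'],d['at'],cv2.boundingRect(c), cv2.approxPolyDP(cv2.convexHull(c),6,True)[:,0].tolist())
a=cv2.imread('pics/scene4.png')[200:350,220:420]; w=cv2.imread('pics/wrist4.png')
cv2.imwrite('pics/c4.png',np.hstack([cv2.resize(a,(400,300)),cv2.resize(w,(400,300))]))
```

```text
[ 0.49692835 -0.2349645   0.14851614] [-0.44  0.4   0.01  1.2   0.   -1.57] 0.05728418009499714 [1.50513952 0.15867758 0.19490421]
total rot deg [ 1.09  0.03 -0.54] shift world mm [  1.1   6.5 -88.5]
[-1.3, 0.0, 17.7] [0.22, 0.01, -0.11]
[-1.3, 0.1, 17.7] [0.22, 0.01, -0.11]
[-1.3, 0.2, 17.7] [0.22, 0.01, -0.11]
[-1.3, 0.2, 17.7] [0.22, 0.01, -0.11]
[-1.3, 0.3, 17.7] [0.22, 0.01, -0.11]
wrist tile_center 0.94 [283.7, 175.8] (152, 76, 247, 186) [[324, 76], [398, 243], [361, 261], [209, 260], [152, 170]]
wrist cap_center 0.75 [278.1, 304.5] (196, 215, 166, 163) [[321, 229], [360, 302], [352, 351], [334, 371], [275, 377], [222, 370], [200, 343], [196, 310], [223, 243], [265, 216]]
scene tile_center 0.76 [305.4, 297.2] (266, 268, 80, 63) [[295, 268], [345, 293], [309, 330], [266, 295]]
scene cap_center 0.82 [313.9, 262.0] (304, 251, 20, 23) [[321, 251], [321, 271], [305, 271], [305, 258]]
```

View pics/c4.png

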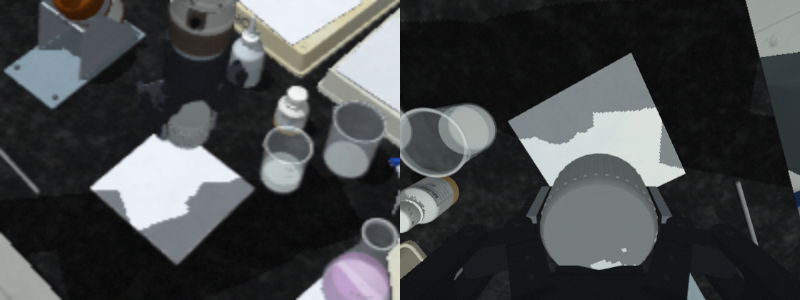

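The cap is held square in the fingers above the tile. In the wrist half the tile corners are at about (324,76), (398,243) and (152,170) in full-frame pixels, and the beaker is clear to the left.

Run:
```python
from h import *
T=toolT()
c=[onz('wrist',uv,.0045,T) for uv in [(324,76),(398,243),(152,170)]]; print(np.round(c,4),'centre',(c[1]+c[2])/2)
# height of cap lower edge relative to TCP: far lower edge row ~215
for dz in (-.005,0,.005,.01):
  for dx in (0,.004): print(dz,dx,proj('wrist',T[:3,3]+T[:3,:3]@[.029+dx,0,dz],T).round(1),proj('wrist',T[:3,3]+T[:3,:3]@[-.029+dx,0,dz-.04],T).round(1))
```

```text
[[ 0.4194 -0.3084  0.0045]
 [ 0.4128 -0.1438  0.0045]
 [ 0.585  -0.3017  0.0045]] centre [ 0.4989006  -0.22276281  0.0045    ]
-0.005 0 [280.9 218.3] [281.3 398.5]
-0.005 0.004 [280.9 209.6] [281.4 389.9]
0 0 [280.8 214.9] [281.2 387.8]
0 0.004 [280.9 206.4] [281.3 379.5]
0.005 0 [280.8 211.7] [281.1 378. ]
0.005 0.004 [280.8 203.5] [281.2 369.9]
0.01 0 [280.7 208.7] [281.  368.8]
0.01 0.004 [280.7 200.7] [281.1 360.9]
```

Emit:
{"fn": "jog_arm", "kwargs": {
  "deltas": [
    [[-3,0,22,0.4,0,0,40],[-3,0,24,0.4,0,0,40],[-3,0,24,0.4,0,0,40],[-3,0,22,0,0,0,40],[0,0,12,0,0,0,40]]
  ]
}}

```text
clock: 8.6
eef_pos: [0.5066, -0.2181, 0.0513]
tool_rot: [-0.54, 0.841, -0.009, 0.008]
ft_force: [-1.0, 0.2, -0.3]
grip_width: 0.0575
```

```bash
cat > chk2.py <<'E'
from h import *
o=get_obs();print(o['clock'],o['eef_pos'],o['grip_width'],o['ft_force'])
plan(target([.498,-.2255,.012],-24.7,0,180),1)
E
python3 chk2.py
```

```text
8.6 [ 0.50664052 -0.21806125  0.05126288] 0.057450432522014296 [-0.96342877  0.22121307 -0.29388606]
total rot deg [-1.38  0.16  0.11] shift world mm [ -8.6  -7.4 -39.3]
[10.5, 5.7, 39.1] [-1.38, 0.16, 0.11]
```

Emit:
{"fn": "jog_arm", "kwargs": {
  "deltas": [
    [[5,3,12,-1.4,0.2,0,40],[4,2,12,0,0,0,40],[0,0,5,0,0,0,40],[0,0,0,0,0,0,40]]
  ]
}}

```text
clock: 9.0
eef_pos: [0.4983, -0.2214, 0.0226]
tool_rot: [-0.543, 0.84, -0.0, -0.0]
ft_force: [-1.3, 0.4, -0.5]
grip_width: 0.0576
```

```bash
python3 chk2.py
```

```text
9.0 [ 0.49833735 -0.22143626  0.02260132] 0.05756342283906481 [-1.33598084  0.38018472 -0.4505448 ]
total rot deg [ 0.02 -0.05  0.44] shift world mm [ -0.3  -4.1 -10.6]
[3.8, -1.4, 10.6] [0.02, -0.05, 0.44]
```

Level now. I'll lower gently until it touches.

Emit:
{"fn": "jog_arm", "kwargs": {
  "deltas": [
    [[0,0,5,0,0,0,40],[0,0,4,0,0,0,40],[0,0,2,0,0,0,40]]
  ]
}}

```text
clock: 9.3
eef_pos: [0.5003, -0.2219, 0.0132]
tool_rot: [-0.543, 0.84, -0.002, 0.001]
ft_force: [0.7, 0.0, -1.8]
grip_width: 0.0576
```

```bash
python3 chk2.py
```

```text
9.3 [ 0.50030201 -0.22185602  0.01315963] 0.05762159821206326 [ 0.69641575  0.03185618 -1.77924375]
total rot deg [-0.23 -0.04  0.48] shift world mm [-2.3 -3.6 -1.2]
[4.3, 0.6, 1.2] [-0.23, -0.04, 0.48]
```

Emit:
{"fn": "jog_arm", "kwargs": {
  "deltas": [
    [[0,0,2,0,0,0,40],[0,0,2,0,0,0,40]]
  ]
}}

```text
clock: 9.5
eef_pos: [0.5008, -0.222, 0.0093]
tool_rot: [-0.543, 0.84, -0.002, 0.001]
ft_force: [-0.5, -0.5, -1.5]
grip_width: 0.0574
```

```bash
python3 chk2.py
```

```text
9.5 [ 0.50075243 -0.222047    0.00926505] 0.05739794388885497 [-0.52131447 -0.47300295 -1.49179398]
total rot deg [-0.29 -0.04  0.48] shift world mm [-2.8 -3.5  2.7]
[4.3, 1.1, -2.7] [-0.29, -0.04, 0.48]
```

Emit:
{"fn": "jog_arm", "kwargs": {
  "deltas": [
    [[0,0,2,0,0,0,40],[0,0,1,0,0,0,40]]
  ]
}}

```text
clock: 9.7
eef_pos: [0.5008, -0.2221, 0.006]
tool_rot: [-0.543, 0.84, -0.002, 0.001]
ft_force: [0.7, 0.2, -1.2]
grip_width: 0.0575
```

```bash
python3 chk2.py
```

```text
9.7 [ 0.50077596 -0.22208867  0.00597939] 0.05746836109832929 [ 0.6708334   0.18004236 -1.18882409]
total rot deg [-0.29 -0.04  0.48] shift world mm [-2.8 -3.4  6. ]
[4.3, 1.1, -6.0] [-0.29, -0.04, 0.48]
```

Emit:
{"fn": "jog_arm", "kwargs": {
  "deltas": [
    [[0,0,1.5,0,0,0,40],[0,0,0,0,0,0,40]]
  ]
}}

```text
clock: 9.9
eef_pos: [0.5007, -0.2221, 0.0041]
tool_rot: [-0.543, 0.84, -0.002, 0.001]
ft_force: [0.7, 0.5, 0.0]
grip_width: 0.0573
```

```bash
python3 chk2.py
```

```text
9.9 [ 0.50065988 -0.22209438  0.00414877] 0.05725808942684116 [0.73543539 0.52136295 0.04733295]
total rot deg [-0.27 -0.04  0.47] shift world mm [-2.7 -3.4  7.9]
[4.2, 1.0, -7.9] [-0.27, -0.04, 0.47]
```

Emit:
{"fn": "jog_arm", "kwargs": {
  "deltas": [
    [[0,0,1.5,0,0,0,40],[0,0,0.5,0,0,0,40]]
  ]
}}

```text
clock: 10.1
eef_pos: [0.5008, -0.2222, 0.0021]
tool_rot: [-0.543, 0.84, -0.002, 0.001]
ft_force: [-0.0, -0.1, -0.8]
grip_width: 0.0574
```

```bash
python3 chk2.py
```

```text
10.1 [ 0.50076394 -0.22218015  0.00213328] 0.05740907080546476 [-0.02084643 -0.05986486 -0.78052684]
total rot deg [-0.28 -0.04  0.47] shift world mm [-2.8 -3.3  9.9]
[4.2, 1.1, -9.9] [-0.28, -0.04, 0.47]
```

Emit:
{"fn": "jog_arm", "kwargs": {
  "deltas": [
    [[0,0,1,0,0,0,40],[0,0,0.5,0,0,0,40]]
  ]
}}

```text
clock: 10.3
eef_pos: [0.5008, -0.2222, 0.0006]
tool_rot: [-0.543, 0.84, -0.002, 0.001]
ft_force: [-0.3, 0.3, -0.9]
grip_width: 0.0574
```

```bash
python3 chk2.py;  python3 - <<'E'
from h import *
w=camera('wrist'); s=camera('side'); c=camera('scene')
w=w[180:400,140:420]; s=s[240:345,200:340]; c=c[225:330,240:380]
cv2.imwrite('pics/c5.png',np.hstack([cv2.resize(w,(382,300)),cv2.resize(c,(400,300))])[:,:,::-1])
E
```

```text
10.3 [ 0.50083928 -0.22220929  0.00056612] 0.05740547657282396 [-0.2546091   0.29303364 -0.86093945]
total rot deg [-0.29 -0.04  0.47] shift world mm [-2.8 -3.3 11.4]
[4.2, 1.2, -11.4] [-0.29, -0.04, 0.47]
```

View pics/c5.png

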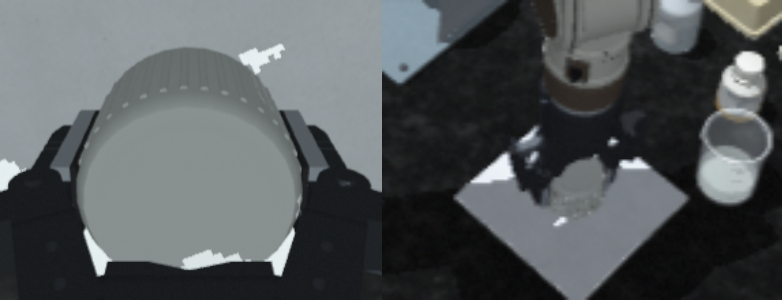

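The cap is held upright just over the middle of the tile and clear of the beaker, but the force shows no contact yet.

Emit:
{"fn": "jog_arm", "kwargs": {
  "deltas": [
    [[0,0,1,0,0,0,40],[0,0,0.5,0,0,0,40]]
  ]
}}

```text
clock: 10.65
eef_pos: [0.501, -0.2223, -0.0004]
tool_rot: [-0.543, 0.84, -0.003, 0.001]
ft_force: [-2.1, 0.3, 5.1]
grip_width: 0.0574
```

Emit:
{"fn": "jog_arm", "kwargs": {
  "deltas": [
    [[0,0,1,0,0,0,40],[0,0,0.5,0,0,0,40]]
  ]
}}

```text
clock: 10.85
eef_pos: [0.501, -0.2223, -0.0003]
tool_rot: [-0.543, 0.84, -0.003, 0.001]
ft_force: [-0.6, 0.2, 0.7]
grip_width: 0.0574
```

Contact found (+5 N). Releasing.

Emit:
{"fn": "jog_arm", "kwargs": {
  "deltas": [
    [[0,0,0,0,0,0,66],[0,0,0,0,0,0,80],[0,0,0,0,0,0,85],[0,0,0,0,0,0,85],[0,0,0,0,0,0,85]]
  ]
}}

```text
clock: 11.35
eef_pos: [0.5016, -0.2225, -0.0005]
tool_rot: [-0.543, 0.84, -0.003, 0.002]
ft_force: [0.2, -0.0, 0.5]
grip_width: 0.0847
```

Emit:
{"fn": "jog_arm", "kwargs": {
  "deltas": [
    [[0,0,-8,0,0,0,85],[0,0,-15,0,0,0,85],[0,0,-20,0,0,0,85],[0,0,-25,0,0,0,85],[0,0,-25,0,0,0,85]]
  ]
}}

```text
clock: 11.85
eef_pos: [0.4977, -0.2207, 0.0926]
tool_rot: [-0.543, 0.84, 0.001, -0.001]
ft_force: [0.0, -0.6, -0.2]
grip_width: 0.0852
```

```bash
python3 chk2.py;  python3 - <<'E'
from h import *
T=toolT(); w=camera('wrist')
r=masks_of('cap_center','wrist'); print([(d['conf'],d['at'],cv2.boundingRect(d['pixels'].astype(np.uint8)),onz('wrist',d['at'],.03,T).round(3)) for d in r[:2]])
c=camera('scene')[210:345,230:410]
cv2.imwrite('pics/c6.png',np.hstack([cv2.resize(w,(400,300)),cv2.resize(c,(400,300))])[:,:,::-1])
E
```

```text
11.85 [ 0.49770884 -0.22072362  0.09264419] 0.08523056888317099 [ 0.02062467 -0.63671651 -0.19721625]
total rot deg [ 0.15 -0.05  0.47] shift world mm [  0.3  -4.8 -80.6]
[4.2, -2.4, 80.6] [0.15, -0.05, 0.47]
[(0.98, [270.8, 225.2], (226, 175, 93, 97), array([ 0.502, -0.225,  0.03 ]))]
```

View pics/c6.png

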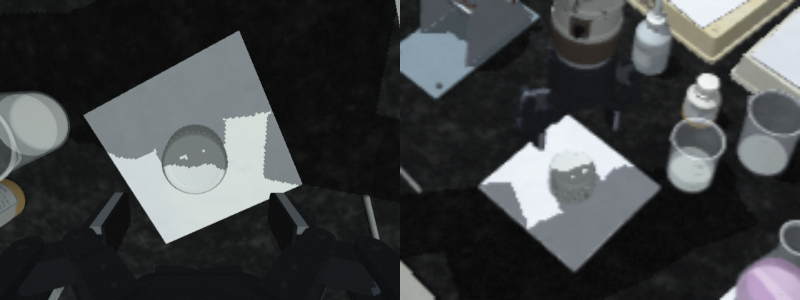

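The cap stands upright near the middle of the tile, at (195,160) in the left half of the picture, and the fingers are open and well above it. Handing in.

```bash
python3 -c "
from workcell import *
print(job_done())"
```

```text
the job is handed in; nothing more can be done
None
```

The bottle is open, and the cap stands top up near the middle of the white tile, released. I handed the job in at about 12 s on the robot's clock; no verdict is reported.

- **Opening:** I gripped the cap along the bottle's tilted axis, pressed, and turned it about 90° anticlockwise. It then lifted off with almost no force, and a picture showed the open bottle.
- **Final checks:** The last picture puts the cap within about 5 mm of the tile's middle. The gripper is fully open, its tips about 9 cm up. The dropper bottle, beaker and indicator bottle look undisturbed; the flask was outside the last views, but the arm never came down near it.
- **Pressing force:** It mostly read 9–12 N, but 29 N once and 20 N once, above the advised 15 N and below the limits.
- **Cap height in the fingers:** My picture estimate disagreed with the touch-down, since the cap met the tile about 9 mm lower than I expected. It was still set down gently, with a reading of about 5 N at contact.

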